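# Re-rack a row of power-supply parts in reverse order

## Robot

A 7-joint arm with a two-finger parallel gripper is mounted at the origin on the work surface. World frame = base frame: x ahead of the robot, y to its left, z up, the work surface at z = 0. Lengths are in m, angles in rad, forces in N, time in s.
With the tool pointing down it reaches from about 0.35 to 0.9 m from the base axis. Payload 7.2 kg.
Tool frame: the origin (TCP) lies at the very end of the fingers, on their centre line; the grasp point (between the pads) lies 19 mm behind it; z points along the fingers, y is the line along which they close (so a half turn about z gives the same grasp; the last joint's range is limited). The gripper opens to 88 mm and grips with 3 to 60 N. Pads are 20 mm wide; open, the fingers measure 115 mm over their backs; the gripper's body (75 mm by 178 mm) begins 61 mm behind the grasp point.
Start: joints at [-1.228, 0.411, -0.013, 1.596, 0.006, 1.134, -0.082], TCP at [0.25, 0.573, 0.223] pointing down, gripper open.
Joint ranges: [-2.95, 2.95], [-0.29, 1.99], [-1.47, 1.44], [0.14, 2.54], [-1.03, 4.17], [0.13, 1.85], [-2.86, 2.86]. Speed limits (rad/s): [2.39, 2.39, 3.01, 3.01, 3.14, 3.14, 3.14].

## Interface

Orientations are given as [roll, pitch, yaw] about the fixed x, y, z axes, in that order (R = Rz(yaw) Ry(pitch) Rx(roll)).
In Python, from bench import env, optics, job gives the robot as it stands.
- The arm moves only by the tool send_rows, never from a script. Its argument "targets" is a list of rows, each a list of 7 numbers: the turn, a rotation vector about the tool's x, y, z in units of 5 degrees (1.0 is 5 degrees), then the shift along the tool's x, y, z in units of 30 mm (1.0 is 30 mm), then the finger opening in mm, from 0 to 87.8. In form: [[ax, ay, az, tx, ty, tz, jaw], ...]. A call has 1 to 8 rows; each row is the pose to reach, as a shift and turn from the pose commanded when the call began, along the tool's axes at that moment; what a row does not reach only later rows make up. A row lasts 1/12 s, in which the tool goes at most 41.7 mm and 7.16 degrees, less where a joint would pass 70% of its speed; a pose out of reach is approached as far as the arm can. A call with a gripper value outside its range is refused whole. The fingers move at their own pace and stop on an object; "newtons" is the grip in N (left out, the last holds). Time passes only in rows, so rows that repeat a pose let the fingers close. It gives the time, the measured TCP pose, the force, the opening and the grip force at its end, in the units of the state.
- env.read_state(): the state, without advancing time (a new reading comes with each control period).
- optics.read_camera(name): name is "scene" or "top"; returns a dict with "img" (400x640x3 uint8, red, green, blue), "range_z" (400x640 float32, m along the optical axis (not along the pixel's ray), 0 where there is no reading), "fx", "fy", "cx", "cy" (pixels), "rvec" (rotation vector, rad) and "tvec" (3), from world to camera coordinates, as OpenCV has them. Camera axes: x right, y down, z forward; pixel columns grow to the right and rows downward; lengths in m; the calibration is good to about 2 mm. A picture is of the moment at which its call begins.
- job.finish_job(): hands the job in; it is judged then, once.
The state is a dict: "time_s": time; "joint_pos": joint angles; "qvel": joint speeds; "tau": joint torques, N m; "tool_pos": TCP position; "ee_rot": TCP orientation; "force": force on the tool from outside, world axes, zero at the start; "wrist_torque": the same for the moment, N m; "gripper_width": finger opening in m; "grasp_force": force on a finger pad.
Only numpy, scipy, OpenCV 4.12 (cv2) and the standard library are available. Lean on these libraries where they do the work, as an engineer would, in place of code of your own. Each camera call takes 0.05 s, during which the arm holds its last target. There are 200 camera calls.

## Task

Four parts for a power supply stand in a row on the aluminium source rack, but the next bench fits them starting from the other end. Move them to the empty black rack, one part upright in the middle of each pocket, with their order along the row reversed: the part at the left end of the source rack goes to the right end of the black one, the second from the left to the second from the right, and so on. Never let a part tip over, and leave all four standing still.

Things in the scene. Friction and masses are not known exactly. Their poses are not given: they have to be found in the camera images.
- cap_c (a point): A part to move: electrolytic capacitor: plain upright black cylinder with a bare metal top, diameter 35, height 50, 60 g. Origin at its centre, half-way up; z up. Starts on pad_cap, turned up to 0.3 rad from the rack's axes. Sizes in mm.
- transformer_c (a point): A part to move: small mains transformer: dark steel core with a copper winding, 42 high. Core 40 along its x, 18 along its y, pinched on its faces at x = -20 and +20; winding and white end plates 48 along y, 34 along x. 250 g. Origin at its centre, half-way up; z up. Starts on pad_transformer, turned up to 0.3 rad from the rack's axes. Sizes in mm.
- heatsink_c (a point): A part to move: aluminium heatsink, 40 x 40, 34 high: a square base 6 thick with five upright fins, 3 thick and 30 high, running along its y; the outer faces of the outer fins are at x = -20 and +20. 90 g. Origin at its centre, half-way up; z up. Starts on pad_heatsink, turned up to 0.3 rad from the rack's axes. Sizes in mm.
- choke_c (a point): A part to move: toroidal choke: copper-wound ring lying flat, outer diameter 45, hole 20, height 25, 90 g. Origin at its centre, half-way up; z up. Starts on pad_choke, turned up to 0.3 rad from the rack's axes. Sizes in mm.
- pad_cap: The grey anti-static pad, 66 x 66 x 4 mm, on which the capacitor stands at the start; it is fixed on the source rack and all four pads look alike. Origin at the centre of its underside (the part stands 4 mm above it).
- pad_transformer: The grey anti-static pad, 66 x 66 x 4 mm, on which the transformer stands at the start; it is fixed on the source rack and all four pads look alike. Origin at the centre of its underside (the part stands 4 mm above it).
- pad_heatsink: The grey anti-static pad, 66 x 66 x 4 mm, on which the heatsink stands at the start; it is fixed on the source rack and all four pads look alike. Origin at the centre of its underside (the part stands 4 mm above it).
- pad_choke: The grey anti-static pad, 66 x 66 x 4 mm, on which the choke stands at the start; it is fixed on the source rack and all four pads look alike. Origin at the centre of its underside (the part stands 4 mm above it).
- source_rack: Source rack: fixed bare aluminium plate, 84 (x) by 324 (y) by 10 mm high, carrying the four pads in a row along its y axis, centres at y = -120, -40, 40 and 120 mm. Which part starts at which place changes. Origin at the centre of its underside, on the table; x points roughly away from the robot, y roughly to its left.
- target_rack: Target rack, empty at the start: fixed black tray with grey ribs, 84 (x) by 324 (y) mm; four alike 76 mm square pockets in a row along its y, centres at x = 0, y = -120, -40, 40, 120 mm. Pocket floor 10 mm above the table; ribs 4 mm thick, 3 mm higher than the floor. Origin: centre of its underside; axes as the source rack. Either rack may be the nearer; both are turned up to 0.12 rad.

How it is judged:
At the end, for the whole second after the job is handed in: Each part stands released and at rest (under 0.02 m/s) in the pocket that mirrors its place on the source rack (place y goes to pocket -y), its centre within 13 mm of the pocket's centre along each of the rack's axes, on the pocket floor (height within 4 mm) and upright within 0.1 rad (((y of pad_cap in the frame of source_rack between -0.14 and -0.1 m and y of cap_c in the frame of target_rack between 0.107 and 0.133 m) or (y of pad_cap in the frame of source_rack between -0.06 and -0.02 m and y of cap_c in the frame of target_rack between 0.027 and 0.053 m) or (y of pad_cap in the frame of source_rack between 0.02 and 0.06 m and y of cap_c in the frame of target_rack between -0.053 and -0.027 m) or (y of pad_cap in the frame of source_rack between 0.1 and 0.14 m and y of cap_c in the frame of target_rack between -0.133 and -0.107 m)) and x of cap_c in the frame of target_rack between -0.013 and 0.013 m and z of cap_c in the frame of target_rack between 0.031 and 0.039 m and angle between each of cap_c, transformer_c, heatsink_c, choke_c's own z axis and vertical below 0.1 rad and linear speed of each of cap, transformer, heatsink, choke below 0.02 m/s and ((y of pad_transformer in the frame of source_rack between -0.14 and -0.1 m and y of transformer_c in the frame of target_rack between 0.107 and 0.133 m) or (y of pad_transformer in the frame of source_rack between -0.06 and -0.02 m and y of transformer_c in the frame of target_rack between 0.027 and 0.053 m) or (y of pad_transformer in the frame of source_rack between 0.02 and 0.06 m and y of transformer_c in the frame of target_rack between -0.053 and -0.027 m) or (y of pad_transformer in the frame of source_rack between 0.1 and 0.14 m and y of transformer_c in the frame of target_rack between -0.133 and -0.107 m)) and x of transformer_c in the frame of target_rack between -0.013 and 0.013 m and z of transformer_c in the frame of target_rack between 0.027 and 0.035 m and ((y of pad_heatsink in the frame of source_rack between -0.14 and -0.1 m and y of heatsink_c in the frame of target_rack between 0.107 and 0.133 m) or (y of pad_heatsink in the frame of source_rack between -0.06 and -0.02 m and y of heatsink_c in the frame of target_rack between 0.027 and 0.053 m) or (y of pad_heatsink in the frame of source_rack between 0.02 and 0.06 m and y of heatsink_c in the frame of target_rack between -0.053 and -0.027 m) or (y of pad_heatsink in the frame of source_rack between 0.1 and 0.14 m and y of heatsink_c in the frame of target_rack between -0.133 and -0.107 m)) and x of heatsink_c in the frame of target_rack between -0.013 and 0.013 m and z of heatsink_c in the frame of target_rack between 0.023 and 0.031 m and ((y of pad_choke in the frame of source_rack between -0.14 and -0.1 m and y of choke_c in the frame of target_rack between 0.107 and 0.133 m) or (y of pad_choke in the frame of source_rack between -0.06 and -0.02 m and y of choke_c in the frame of target_rack between 0.027 and 0.053 m) or (y of pad_choke in the frame of source_rack between 0.02 and 0.06 m and y of choke_c in the frame of target_rack between -0.053 and -0.027 m) or (y of pad_choke in the frame of source_rack between 0.1 and 0.14 m and y of choke_c in the frame of target_rack between -0.133 and -0.107 m)) and x of choke_c in the frame of target_rack between -0.013 and 0.013 m and z of choke_c in the frame of target_rack between 0.0185 and 0.0265 m); the robot touches nothing.
It fails at once if a part tips over (leans more than 0.8 rad) (angle between any of cap_c, transformer_c, heatsink_c, choke_c's own z axis and vertical above 0.8 rad).
It also fails if it takes over 109 s, if anything falls off the work surface, if the arm or the gripper's body presses on something with over 40 N, if the wrist force passes 120 N, or if a joint passes its speed limit or range.

## Working session

There is one attempt and no reset: what is moved stays moved. The work goes in short steps, Python scripts to look and compute and a tool call to move; the robot and the scene stay as the last step left them, time stands still between calls to the robot, and variables do not carry over. Pictures are saved under pics/ and viewed, at most 14 in all, crops included, and the job is handed in when it is done.

Besides the shell and the picture viewer there is one more tool, called after "Emit:" as name(argument=value, ...) on one line, values as JSON. send_rows: Moves the arm, as the interface text tells. Its arguments: {"type":"object","properties":{"targets":{"type":"array","items":{"type":"array","items":{"type":"number"}}},"newtons":{"type":"number"}},"required":["targets"]}

```bash
mkdir -p pics; cat > h.py <<'E'
import numpy as np, cv2
from bench import env, optics, job
def cam(n):
    c=optics.read_camera(n); R=cv2.Rodrigues(np.array(c['rvec'],float))[0]; t=np.array(c['tvec'],float).ravel()
    z=c['range_z'].astype(float); v,u=np.mgrid[0:400,0:640]
    P=np.stack([(u-c['cx'])/c['fx']*z,(v-c['cy'])/c['fy']*z,z],-1)
    W=(P-t)@R; W[z==0]=np.nan
    return c,W
E
python3 - <<'E'
from h import *
for n in('scene','top'):
    c,W=cam(n); cv2.imwrite(f'pics/{n}0.png',c['img'][:,:,::-1]); np.save(f'{n}W.npy',W); np.save(f'{n}I.npy',c['img'])
    print(n,c['fx'],c['rvec'],c['tvec'])
s=env.read_state(); print({k:np.round(v,3) for k,v in s.items()})
E
```

```text
scene 457.14514569786013 [ 2.44302996  0.77532736 -0.23283127] [-0.42873439 -0.24074319  0.92823775]
top 377.7118342358858 [ 2.13065589 -2.05667485  0.24751664] [-0.04561194  0.56647963  0.57098183]
{'time_s': np.float64(0.1), 'joint_pos': array([-1.228,  0.412, -0.013,  1.597,  0.006,  1.134, -0.082]), 'qvel': array([-0.001, -0.001,  0.   , -0.001, -0.   ,  0.   ,  0.001]), 'tau': array([ 3.0000e-03, -5.8910e+01,  6.4400e-01, -2.9171e+01, -5.4000e-02,
        1.5000e-02,  0.0000e+00]), 'tool_pos': array([0.249, 0.573, 0.222]), 'ee_rot': array([-3.14 ,  0.   ,  2.731]), 'force': array([-0.38 , -0.253, -0.082]), 'wrist_torque': array([-0.017,  0.031,  0.037]), 'grasp_force': np.float64(0.0), 'gripper_width': np.float64(0.088)}
```

View pics/top0.png

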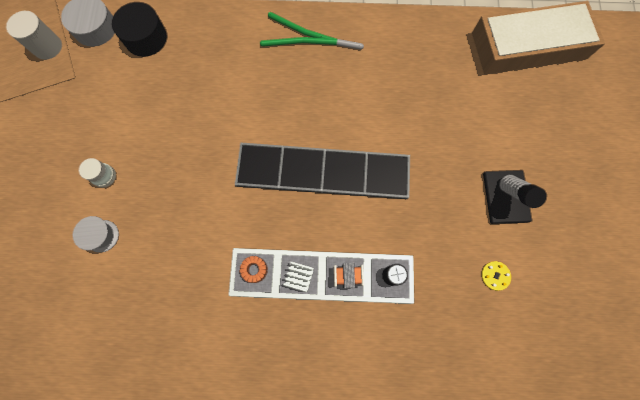

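View pics/scene0.png

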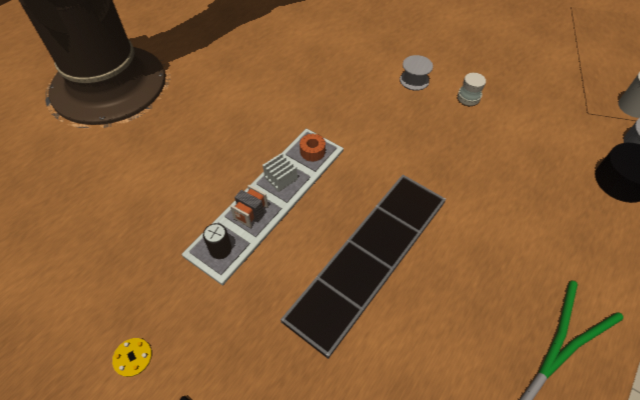

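The top view shows the source rack nearer the robot. From the left (+y) it holds choke (253,269), heatsink (297,277), transformer (346,275) and cap (397,275). The empty black rack is centred near (323,170). The scene view confirms the same order.

```bash
cat > m.py <<'E'
from h import *
def rect(W,m):
    p=W[m][:,:2]; r=cv2.minAreaRect((p*1000).astype(np.float32)); return np.round(r[0],1),np.round(r[1],1),round(r[2],1)
def show(I,W):
    u,v=np.meshgrid(np.arange(640),np.arange(400)); z=W[...,2]
    for n,(a,b,c,d) in dict(src=(222,422,240,310),tgt=(228,418,136,205)).items():
        m=(u>a)&(u<b)&(v>c)&(v<d)&(z>.006); print(n,rect(W,m), 'zmed',np.nanmedian(z[m]))
    for n,(a,b,c,d,zt,h) in dict(choke=(232,274,252,292,.039,.008),heat=(276,319,252,296,.048,.006),trans=(322,366,255,298,.056,.006),cap=(368,412,255,298,.064,.008)).items():
        m=(u>a)&(u<b)&(v>c)&(v<d)&(abs(z-zt)<h); print(n,m.sum(),rect(W,m),'zmax',np.nanmax(z[m]),'mean',np.nanmean(W[m],0).round(4))
if __name__=='__main__':
    I=np.load('topI.npy');W=np.load('topW.npy');show(I,W)
    cv2.imwrite('pics/crop.png',cv2.resize(I[240:310,225:420,::-1],None,fx=4,fy=4,interpolation=cv2.INTER_CUBIC))
E
python3 m.py
```

```text
src (array([445.7, -36.2]), array([323.9,  84.1]), 89.7) zmed 0.013225201985446456
tgt (array([640.5, -32.2]), array([324.2,  85.8]), 87.6) zmed 0.00999851566112095
choke 460 (array([450.9,  81.3]), array([43.8, 43.7]), 68.5) zmax 0.041365462280517525 mean [0.4505 0.0809 0.0381]
heat 228 (array([441. ,   2.8]), array([39.5, 39.9]), 75.8) zmax 0.050026395069156245 mean [0.4411 0.0027 0.0475]
trans 429 (array([445.2, -80.9]), array([39. , 46.8]), 1.2) zmax 0.058358581971136636 mean [ 0.4448 -0.0811  0.0542]
cap 365 (array([ 449.2, -157.7]), array([32.1, 33.4]), 1.6) zmax 0.06678135073527731 mean [ 0.449  -0.1574  0.0638]
```

View pics/crop.png

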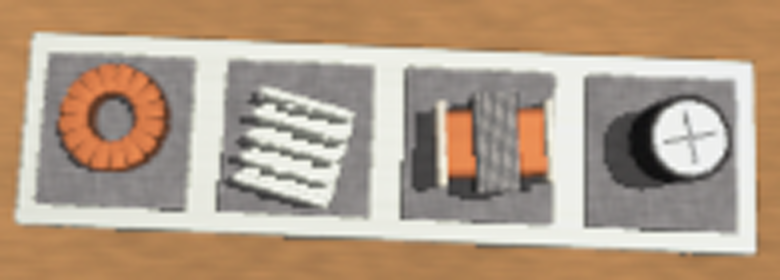

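Measured, in mm and world xy:
- **Choke:** (451,81)
- **Heatsink:** (441,3), yaw −14°
- **Transformer:** (445,−81), yaw 1°
- **Cap:** (449,−158)
- **Target rack:** centre (640.5,−32.2), yaw −2.4°

The reversed pockets are:
- **Choke:** (635.5,−152)
- **Heatsink:** (639,−72)
- **Transformer:** (642,8)
- **Cap:** (645.5,88)

I'm starting with the choke.

Emit:
send_rows(targets=[[0,0,13.3,-12.7,-12.4,2.0,87],[0,0,13.3,-12.7,-12.4,2.0,87],[0,0,13.3,-12.7,-12.4,2.0,87],[0,0,13.3,-12.7,-12.4,2.0,87],[0,0,13.3,-12.7,-12.4,2.0,87],[0,0,13.3,-12.7,-12.4,2.0,87],[0,0,13.3,-12.7,-12.4,2.0,87],[0,0,13.3,-12.7,-12.4,2.0,87]], newtons=15)

```text
time_s: 0.77
tool_pos: [0.3746, 0.2642, 0.1851]
ee_rot: [-3.141, -0.0, 1.725]
force: [0.7, 0.7, 0.3]
gripper_width: 0.087
grasp_force: 0.0
```

```bash
cat > d.py <<'E'
import sys
from h import *
from scipy.spatial.transform import Rotation as Ro
# usage: x y z yaw_deg (mm) -> row from the measured pose
x,y,z,w=map(float,sys.argv[1:5]); s=env.read_state()
R=Ro.from_euler('xyz',s['ee_rot']); T=Ro.from_euler('xyz',[180,0,w],degrees=True)
print(s['time_s'],np.round(s['tool_pos'],4),np.round(np.degrees(s['ee_rot']),1),'q',np.round(s['joint_pos'],2))
print(np.round(np.degrees((R.inv()*T).as_rotvec())/5,2),np.round(R.inv().apply(np.array([x,y,z])/1000-s['tool_pos'])/.03,2))
E
python3 d.py 451 81 120 90
```

```text
0.7667 [0.3746 0.2642 0.1851] [-180.    -0.    98.8] q [-0.97  0.16  0.28  2.04 -0.06  0.94 -0.5 ]
[-0.   -0.    1.76] [-6.42  1.58  2.17]
```

Emit:
send_rows(targets=[[0,0,1.6,-5.7,1.4,1.7,87],[0,0,1.6,-5.7,1.4,1.7,87],[0,0,1.6,-5.7,1.4,1.7,87],[0,0,1.6,-5.7,1.4,1.7,87],[0,0,1.6,-5.7,1.4,1.7,87],[0,0,1.6,-5.7,1.4,1.7,87],[0,0,1.6,-5.7,1.4,1.7,87],[0,0,1.6,-5.7,1.4,1.7,87]])

```text
time_s: 1.43
tool_pos: [0.4429, 0.1051, 0.1344]
ee_rot: [-3.141, -0.0, 1.592]
force: [0.5, 0.1, -0.2]
gripper_width: 0.0867
grasp_force: 0.0
```

```bash
python3 d.py 451 81 19 90
```

```text
1.4333 [0.4429 0.1051 0.1344] [-180.    -0.    91.2] q [-0.69  0.24  0.41  2.11 -0.13  0.81 -0.18]
[-0.   -0.    0.24] [-0.81  0.26  3.84]
```

Emit:
send_rows(targets=[[0,0,0.24,-0.8,0.26,0,70],[0,0,0.24,-0.8,0.26,0.8,70],[0,0,0.24,-0.8,0.26,1.6,70],[0,0,0.24,-0.8,0.26,2.4,70],[0,0,0.24,-0.8,0.26,3.1,70],[0,0,0.24,-0.8,0.26,3.6,70],[0,0,0.24,-0.8,0.26,3.82,70],[0,0,0.24,-0.8,0.26,3.82,70]])

```text
time_s: 2.1
tool_pos: [0.4504, 0.0815, 0.0188]
ee_rot: [-3.139, 0.0, 1.573]
force: [-1.1, 0.6, 0.3]
gripper_width: 0.07
grasp_force: 0.0
```

Emit:
send_rows(targets=[[0,0,0,0,0,0,60],[0,0,0,0,0,0,50],[0,0,0,0,0,0,30],[0,0,0,0,0,0,30],[0,0,0,0,0,0,30],[0,0,0,0,0,0,30]])

```text
time_s: 2.6
tool_pos: [0.4518, 0.0806, 0.0205]
ee_rot: [3.141, -0.001, 1.57]
force: [-1.8, 1.5, 7.3]
gripper_width: 0.0449
grasp_force: 15.0
```

Emit:
send_rows(targets=[[0,0,0,0,0,-0.6,30],[0,0,0,0,0,-1.5,30],[0,0,0,0,0,-2.5,30],[0,0,0,-0.7,0.6,-3.0,30],[0,0,0,-1.6,1.3,-3.0,30],[0,0,0,-2.5,2.0,-3.0,30],[0,0,0,-3.4,2.7,-3.0,30],[0,0,0,-4.3,3.4,-3.0,30]])

```text
time_s: 3.27
tool_pos: [0.5543, -0.05, 0.1102]
ee_rot: [3.141, -0.0, 1.571]
force: [0.2, 0.6, -1.3]
gripper_width: 0.045
grasp_force: 15.0
```

Emit:
send_rows(targets=[[0,0,0,-0.9,0.7,0,30],[0,0,0,-1.8,1.4,0,30],[0,0,0,-2.6,2.1,0,30],[0,0,0,-3.2,2.6,0,30],[0,0,0,-3.46,2.77,0,30],[0,0,0,-3.46,2.77,0,30],[0,0,0,-3.46,2.77,0,30],[0,0,0,-3.46,2.77,0,30]])

```text
time_s: 3.93
tool_pos: [0.6356, -0.1509, 0.1095]
ee_rot: [-3.141, -0.001, 1.571]
force: [-1.1, 0.3, -0.2]
gripper_width: 0.0451
grasp_force: 15.0
```

```bash
python3 d.py 635.5 -152 17 90
```

```text
3.9333 [ 0.6356 -0.1509  0.1095] [-1.799e+02 -1.000e-01  9.000e+01] q [-0.14  0.6   0.43  1.66 -0.29  0.96  0.4 ]
[-0.01 -0.01  0.01] [-0.04 -0.    3.08]
```

Emit:
send_rows(targets=[[0,0,0,0,0,0.8,30],[0,0,0,0,0,1.7,30],[0,0,0,0,0,2.4,30],[0,0,0,0,0,2.8,30],[0,0,0,0,0,2.95,30],[0,0,0,0,0,3.03,30],[0,0,0,0,0,3.08,30],[0,0,0,0,0,3.08,30]])

```text
time_s: 4.6
tool_pos: [0.6371, -0.1526, 0.0183]
ee_rot: [3.14, 0.0, 1.57]
force: [0.0, 0.9, -0.4]
gripper_width: 0.045
grasp_force: 15.0
```

Emit:
send_rows(targets=[[0,0,0,0,0,0,46],[0,0,0,0,0,0,52],[0,0,0,0,0,0,60],[0,0,0,0,0,0,66],[0,0,0,0,0,-0.4,70],[0,0,0,0,0,-1.2,70],[0,0,0,0,0,-2.2,70],[0,0,0,0,0,-3.1,70]])

```text
time_s: 5.27
tool_pos: [0.6363, -0.1529, 0.1124]
ee_rot: [-3.142, 0.0, 1.57]
force: [0.6, -0.3, -0.4]
gripper_width: 0.0702
grasp_force: 0.0
```

Emit:
send_rows(targets=[[0,0,0.4,0.6,-0.8,0,76],[0,0,0.8,1.3,-1.6,0,76],[0,0,1.2,2.0,-2.5,0,76],[0,0,1.6,2.7,-3.4,0,76],[0,0,2.0,3.4,-4.3,0,76],[0,0,2.4,4.1,-5.2,0,76],[0,0,2.8,4.8,-6.0,0,76],[0,0,2.84,5.17,-6.5,0,76]])

```text
time_s: 5.93
tool_pos: [0.439, 0.0045, 0.1108]
ee_rot: [-3.14, -0.001, 1.322]
force: [-0.3, -1.0, 0.1]
gripper_width: 0.0757
grasp_force: 0.0
```

Emit:
send_rows(targets=[[0,0,0,0,0,0,76],[0,0,0,0,0,0,76],[0,0,0,0,0,0,76]])

```text
time_s: 6.18
tool_pos: [0.4428, 0.0022, 0.1112]
ee_rot: [3.14, -0.001, 1.322]
force: [-0.3, 0.1, -1.1]
gripper_width: 0.0758
grasp_force: 0.0
```

```bash
python3 d.py 441 3 20 75.8; cat >> m.py <<'E'
E
python3 - <<'E'
from h import *
c,W=cam('top'); cv2.imwrite('pics/t1.png',c['img'][:,:,::-1])
v,u=np.mgrid[0:400,0:640]; z=W[...,2]
m=(abs(W[...,0]-.6355)<.036)&(abs(W[...,1]+.152)<.036)&(z>.022)&(z<.05)
print(m.sum(),cv2.minAreaRect((W[m][:,:2]*1000).astype(np.float32)),np.nanmax(z[m]))
E
```

```text
6.1833 [0.4428 0.0022 0.1112] [179.9  -0.   75.8] q [-0.56  0.27  0.53  2.17 -0.2   0.75 -0.15]
[ 0.02 -0.01 -0.01] [ 0.01 -0.07  3.04]
429 ((637.38818359375, -151.30227661132812), (43.848487854003906, 43.95555877685547), 23.560827255249023) 0.03864268497946848
```

Choke sits at (637,−151), within 2 mm of its pocket centre. Now the heatsink.

Emit:
send_rows(targets=[[0,0,0,0,-0.06,0.8,76],[0,0,0,0,-0.06,1.6,76],[0,0,0,0,-0.06,2.4,76],[0,0,0,0,-0.06,2.8,76],[0,0,0,0,-0.06,3.0,60],[0,0,0,0,-0.06,3.0,50],[0,0,0,0,-0.06,3.0,30],[0,0,0,0,-0.06,3.0,30]])

```text
time_s: 6.9
tool_pos: [0.4407, 0.0027, 0.021]
ee_rot: [3.14, -0.0, 1.322]
force: [-0.5, 0.0, 0.4]
gripper_width: 0.0525
grasp_force: 0.0
```

Emit:
send_rows(targets=[[0,0,0,0,0,0,30],[0,0,0,0,0,0,30],[0,0,0,0,0,0,30],[0,0,0,0,0,-0.6,30],[0,0,0,0,0,-1.5,30],[0,0,0,0,0,-2.5,30],[0,0,0,0,0,-3.0,30]])

```text
time_s: 7.48
tool_pos: [0.4406, 0.0028, 0.1129]
ee_rot: [3.139, -0.001, 1.322]
force: [1.0, 0.3, -1.9]
gripper_width: 0.0396
grasp_force: 15.0
```

```bash
python3 d.py 639 -72 17 87.6
```

```text
7.4833 [0.4406 0.0028 0.1129] [ 1.799e+02 -1.000e-01  7.570e+01] q [-0.58  0.26  0.55  2.17 -0.2   0.75 -0.15]
[ 0.03 -0.01 -2.37] [-0.79  7.02  3.21]
```

Emit:
send_rows(targets=[[0,0,-0.3,-0.1,0.9,0,30],[0,0,-0.6,-0.2,1.8,0,30],[0,0,-0.9,-0.3,2.7,0,30],[0,0,-1.2,-0.4,3.6,0,30],[0,0,-1.5,-0.5,4.5,0,30],[0,0,-1.8,-0.6,5.4,0,30],[0,0,-2.1,-0.7,6.3,0,30],[0,0,-2.37,-0.79,7.0,0,30]])

```text
time_s: 8.15
tool_pos: [0.6391, -0.0722, 0.1103]
ee_rot: [3.141, 0.0, 1.531]
force: [-0.1, 0.7, -1.1]
gripper_width: 0.0402
grasp_force: 15.0
```

Emit:
send_rows(targets=[[0,0,0,0,0,0,30],[0,0,0,0,0,0,30],[0,0,0,0,0,0,30]])

```text
time_s: 8.4
tool_pos: [0.6365, -0.0713, 0.11]
ee_rot: [-3.14, -0.0, 1.529]
force: [-1.1, 1.4, -1.7]
gripper_width: 0.0397
grasp_force: 15.0
```

```bash
python3 d.py 639 -72 17.5 87.6
```

```text
8.4 [ 0.6365 -0.0713  0.11  ] [-179.9   -0.    87.6] q [-0.28  0.58  0.46  1.69 -0.3   0.94  0.25]
[-0.02 -0.   -0.  ] [-0.02  0.09  3.08]
```

Emit:
send_rows(targets=[[0,0,0,0,0.05,0.8,30],[0,0,0,0,0.05,1.7,30],[0,0,0,0,0.05,2.4,30],[0,0,0,0,0.05,2.8,30],[0,0,0,0,0.05,2.95,30],[0,0,0,0,0.05,3.03,30],[0,0,0,0,0.05,3.08,30],[0,0,0,0,0.05,3.08,30]])

```text
time_s: 9.07
tool_pos: [0.6396, -0.0717, 0.0189]
ee_rot: [3.14, -0.0, 1.529]
force: [-0.4, 0.2, -0.7]
gripper_width: 0.0401
grasp_force: 15.0
```

Emit:
send_rows(targets=[[0,0,0,0,0,0,42],[0,0,0,0,0,0,48],[0,0,0,0,0,0,56],[0,0,0,0,0,0,64],[0,0,0,0,0,-0.4,70],[0,0,0,0,0,-1.2,70],[0,0,0,0,0,-2.2,70],[0,0,0,0,0,-3.1,70]])

```text
time_s: 9.73
tool_pos: [0.6389, -0.072, 0.1129]
ee_rot: [-3.142, 0.0, 1.529]
force: [0.5, 0.1, 0.3]
gripper_width: 0.0703
grasp_force: 0.0
```

```bash
python3 d.py 445 -81 110 91.2
```

```text
9.7333 [ 0.6389 -0.072   0.1129] [-180.     0.    87.6] q [-0.28  0.58  0.46  1.68 -0.3   0.95  0.25]
[-0.    0.   -0.72] [-0.57 -6.44  0.1 ]
```

Emit:
send_rows(targets=[[0,0,-0.1,-0.1,-0.9,0,76],[0,0,-0.2,-0.2,-1.8,0,76],[0,0,-0.3,-0.3,-2.7,0,76],[0,0,-0.4,-0.35,-3.6,0,76],[0,0,-0.5,-0.4,-4.5,0,76],[0,0,-0.6,-0.5,-5.3,0,76],[0,0,-0.72,-0.57,-6.1,0,76],[0,0,-0.72,-0.57,-6.44,0,76]])

```text
time_s: 10.4
tool_pos: [0.4424, -0.0811, 0.1115]
ee_rot: [-3.141, -0.001, 1.591]
force: [-0.3, -0.4, -0.1]
gripper_width: 0.0759
grasp_force: 0.0
```

Emit:
send_rows(targets=[[0,0,0,0,0,0,76],[0,0,0,0,0,0,76],[0,0,0,0,0,0,76]])

```text
time_s: 10.65
tool_pos: [0.4472, -0.0806, 0.1115]
ee_rot: [3.14, 0.0, 1.592]
force: [0.4, 0.0, -0.5]
gripper_width: 0.0762
grasp_force: 0.0
```

```bash
python3 d.py 445 -81 22 91.2; python3 - <<'E'
from h import *
c,W=cam('top'); z=W[...,2]
for x,y,a,b in((.639,-.072,.035,.05),):
    m=(abs(W[...,0]-x)<.036)&(abs(W[...,1]-y)<.036)&(z>a)&(z<b)
    print(m.sum(),cv2.minAreaRect((W[m][:,:2]*1000).astype(np.float32)),np.nanmax(z[m]))
E
```

```text
10.65 [ 0.4472 -0.0806  0.1115] [179.9   0.   91.2] q [-0.34  0.28  0.49  2.14 -0.19  0.76  0.3 ]
[0.02 0.   0.01] [-0.01 -0.08  2.98]
115 ((645.6694946289062, -65.02483367919922), (25.34561538696289, 31.118188858032227), 87.54474639892578) 0.046446696177819824
```

Emit:
send_rows(targets=[[0,0,0,0,-0.04,0.8,76],[0,0,0,0,-0.04,1.6,76],[0,0,0,0,-0.04,2.4,76],[0,0,0,0,-0.04,2.8,76],[0,0,0,0,-0.04,2.98,60],[0,0,0,0,-0.04,2.98,50],[0,0,0,0,-0.04,2.98,30],[0,0,0,0,-0.04,2.98,30]], newtons=30)

```text
time_s: 11.37
tool_pos: [0.445, -0.0809, 0.0222]
ee_rot: [3.14, 0.0, 1.592]
force: [-0.6, -0.2, -0.5]
gripper_width: 0.0529
grasp_force: 0.0
```

Emit:
send_rows(targets=[[0,0,0,0,0,0,30],[0,0,0,0,0,0,30],[0,0,0,0,0,0,30],[0,0,0,0,0,-0.6,30],[0,0,0,0,0,-1.5,30],[0,0,0,0,0,-2.5,30],[0,0,0,0,0,-3.0,30]])

```text
time_s: 11.95
tool_pos: [0.4447, -0.0811, 0.114]
ee_rot: [3.139, 0.0, 1.591]
force: [0.4, -0.2, -2.8]
gripper_width: 0.0402
grasp_force: 30.0
```

```bash
python3 d.py 642 8 110 87.6
```

```text
11.95 [ 0.4447 -0.0811  0.114 ] [179.9   0.   91.2] q [-0.36  0.27  0.51  2.15 -0.19  0.76  0.3 ]
[ 0.02 -0.    0.72] [2.83 6.64 0.15]
```

Emit:
send_rows(targets=[[0,0,0.1,0.3,0.8,0,30],[0,0,0.2,0.7,1.6,0,30],[0,0,0.3,1.1,2.5,0,30],[0,0,0.4,1.5,3.4,0,30],[0,0,0.5,1.9,4.3,0,30],[0,0,0.6,2.3,5.2,0,30],[0,0,0.72,2.65,6.1,0,30],[0,0,0.72,2.83,6.64,0,30]])

```text
time_s: 12.62
tool_pos: [0.6435, 0.0109, 0.1111]
ee_rot: [3.141, -0.001, 1.531]
force: [-0.3, -0.1, -2.2]
gripper_width: 0.0401
grasp_force: 30.0
```

Emit:
send_rows(targets=[[0,0,0,0,0,0,30],[0,0,0,0,0,0,30],[0,0,0,0,0,0,30]])

```text
time_s: 12.87
tool_pos: [0.6402, 0.0077, 0.1111]
ee_rot: [-3.14, 0.001, 1.529]
force: [0.5, -0.6, -3.1]
gripper_width: 0.04
grasp_force: 30.0
```

```bash
python3 d.py 642 8 19 87.6; python3 - <<'E'
from h import *
c,W=cam('top'); cv2.imwrite('pics/t2.png',c['img'][:,:,::-1])
E
```

```text
12.8667 [0.6402 0.0077 0.1111] [-179.9    0.    87.6] q [-0.41  0.58  0.46  1.69 -0.31  0.95  0.13]
[-0.02  0.01 -0.  ] [0.01 0.06 3.07]
```

View pics/t2.png

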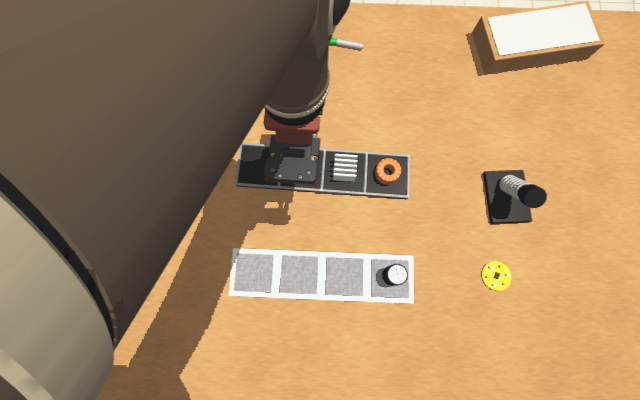

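The picture shows the choke (388,171) and heatsink (345,167) centred in their pockets and the cap still waiting at (397,275). Gripper and transformer are over pocket 2 (293,160).

Emit:
send_rows(targets=[[0,0,0,0,0.03,0.8,30],[0,0,0,0,0.03,1.7,30],[0,0,0,0,0.03,2.4,30],[0,0,0,0,0.03,2.8,30],[0,0,0,0,0.03,2.95,30],[0,0,0,0,0.03,3.03,30],[0,0,0,0,0.03,3.08,30],[0,0,0,0,0.03,3.08,30]])

```text
time_s: 13.58
tool_pos: [0.643, 0.0082, 0.0201]
ee_rot: [3.14, -0.0, 1.529]
force: [-0.5, 0.6, -2.6]
gripper_width: 0.0401
grasp_force: 30.0
```

Emit:
send_rows(targets=[[0,0,0,0,0,0,42],[0,0,0,0,0,0,48],[0,0,0,0,0,0,56],[0,0,0,0,0,0,64],[0,0,0,0,0,-0.4,70],[0,0,0,0,0,-1.2,70],[0,0,0,0,0,-2.2,70],[0,0,0,0,0,-3.1,70]])

```text
time_s: 14.25
tool_pos: [0.6423, 0.0081, 0.1142]
ee_rot: [3.142, 0.0, 1.529]
force: [1.0, 0.2, -0.0]
gripper_width: 0.0698
grasp_force: 0.0
```

```bash
python3 d.py 449 -157.5 115 90
```

```text
14.25 [0.6423 0.0081 0.1142] [180.    0.   87.6] q [-0.41  0.58  0.47  1.69 -0.31  0.95  0.13]
[ 0.    0.   -0.48] [-5.78 -6.2  -0.03]
```

Emit:
send_rows(targets=[[0,0,-0.1,-0.8,-0.8,0,76],[0,0,-0.2,-1.6,-1.6,0,76],[0,0,-0.3,-2.4,-2.5,0,76],[0,0,-0.48,-3.2,-3.4,0,76],[0,0,-0.48,-4.0,-4.3,0,76],[0,0,-0.48,-4.8,-5.1,0,76],[0,0,-0.48,-5.5,-5.8,0,76],[0,0,-0.48,-5.78,-6.2,0,76]])

```text
time_s: 14.92
tool_pos: [0.4468, -0.16, 0.1132]
ee_rot: [3.141, 0.0, 1.567]
force: [0.0, 0.4, -0.4]
gripper_width: 0.0761
grasp_force: 0.0
```

Emit:
send_rows(targets=[[0,0,0,0,0,0,76],[0,0,0,0,0,0,76],[0,0,0,0,0,0,76]])

```text
time_s: 15.17
tool_pos: [0.4509, -0.1561, 0.1126]
ee_rot: [3.14, -0.0, 1.573]
force: [1.2, -0.3, 0.4]
gripper_width: 0.0763
grasp_force: 0.0
```

```bash
python3 d.py 449 -157.5 25 90; cat > chk.py <<'E'
from h import *
c,W=cam('top'); z=W[...,2]
C=np.array([.6405,-.0322]); a=np.radians(-2.4); R=np.array([[np.cos(a),-np.sin(a)],[np.sin(a),np.cos(a)]])
L=(W[...,:2]-C)@R
for n,y,h in(('choke',-.12,.035),('heat',-.04,.044),('trans',.04,.052),('cap',.12,.06)):
    m=(abs(L[...,0])<.036)&(abs(L[...,1]-y)<.036)&(abs(z-h)<.006)
    if m.sum()>20: r=cv2.minAreaRect((L[m]*1000).astype(np.float32)); print(n,m.sum(),np.round(r[0],1),np.round(r[1],1),round(r[2],1),np.nanmax(z[m]).round(4))
E
python3 chk.py
```

```text
15.1667 [ 0.4509 -0.1561  0.1126] [179.9  -0.   90.1] q [-0.19  0.32  0.52  2.09 -0.23  0.78  0.46]
[ 0.02 -0.    0.02] [-0.05 -0.07  2.92]
choke 386 [   1.8 -119.5] [43.9 43.5] 28.3 0.0377
heat 289 [  1.4 -39.8] [40.9 40. ] 0.3 0.0464
trans 352 [ 1.3 41. ] [40.6 48.2] 4.5 0.0549
```

Three parts are within 2 mm of their pocket centres. Now the cap.

Emit:
send_rows(targets=[[0,0,0,-0.03,-0.04,0.8,76],[0,0,0,-0.03,-0.04,1.6,76],[0,0,0,-0.03,-0.04,2.4,76],[0,0,0,-0.03,-0.04,2.8,76],[0,0,0,-0.03,-0.04,3.0,60],[0,0,0,-0.03,-0.04,3.0,50],[0,0,0,-0.03,-0.04,3.0,40],[0,0,0,-0.03,-0.04,3.0,30]], newtons=15)

```text
time_s: 15.88
tool_pos: [0.449, -0.158, 0.0228]
ee_rot: [3.14, 0.0, 1.572]
force: [-0.2, -0.8, -0.7]
gripper_width: 0.0527
grasp_force: 0.0
```

Emit:
send_rows(targets=[[0,0,0,0,0,0,25],[0,0,0,0,0,0,25],[0,0,0,0,0,0,25],[0,0,0,0,0,0,25],[0,0,0,0,0,-0.6,25],[0,0,0,0,0,-1.5,25],[0,0,0,0,0,-2.5,25],[0,0,0,0,0,-3.3,25]])

```text
time_s: 16.55
tool_pos: [0.4479, -0.1584, 0.1227]
ee_rot: [3.142, 0.0, 1.57]
force: [0.7, -0.6, -0.4]
gripper_width: 0.0348
grasp_force: 15.0
```

```bash
python3 d.py 645.5 88 120 90
```

```text
16.55 [ 0.4479 -0.1584  0.1227] [180.   0.  90.] q [-0.21  0.3   0.54  2.09 -0.21  0.8   0.46]
[ 0.  0. -0.] [8.22 6.59 0.09]
```

Emit:
send_rows(targets=[[0,0,0,0.8,0.6,0,25],[0,0,0,1.7,1.3,0,25],[0,0,0,2.6,2.1,0,25],[0,0,0,3.5,2.8,0,25],[0,0,0,4.4,3.5,0,25],[0,0,0,5.3,4.2,0,25],[0,0,0,6.2,5.0,0,25],[0,0,0,7.0,5.6,0,25]])

```text
time_s: 17.22
tool_pos: [0.6173, 0.0543, 0.1211]
ee_rot: [3.141, -0.0, 1.572]
force: [0.2, -0.9, -0.4]
gripper_width: 0.0346
grasp_force: 15.0
```

Emit:
send_rows(targets=[[0,0,0,0.7,0.5,0,25],[0,0,0,1.0,0.8,0,25],[0,0,0,1.22,0.97,0,25],[0,0,0,1.22,0.97,0,25],[0,0,0,1.22,0.97,0,25],[0,0,0,1.22,0.97,0,25]])

```text
time_s: 17.72
tool_pos: [0.6444, 0.0869, 0.1212]
ee_rot: [-3.141, 0.001, 1.569]
force: [0.4, -1.0, -0.1]
gripper_width: 0.0347
grasp_force: 15.0
```

```bash
python3 d.py 645.5 88 19 90
```

```text
17.7167 [0.6444 0.0869 0.1212] [-180.     0.    89.9] q [-0.52  0.58  0.45  1.66 -0.29  0.97  0.03]
[-0.01  0.01 -0.02] [0.04 0.04 3.41]
```

Emit:
send_rows(targets=[[0,0,0,0.02,0.02,0.9,25],[0,0,0,0.02,0.02,1.9,25],[0,0,0,0.02,0.02,2.7,25],[0,0,0,0.02,0.02,3.1,25],[0,0,0,0.02,0.02,3.3,25],[0,0,0,0.02,0.02,3.38,25],[0,0,0,0.02,0.02,3.42,25],[0,0,0,0.02,0.02,3.42,25]])

```text
time_s: 18.38
tool_pos: [0.6465, 0.089, 0.0197]
ee_rot: [3.14, -0.0, 1.571]
force: [0.8, 0.2, -1.0]
gripper_width: 0.0345
grasp_force: 15.0
```

Emit:
send_rows(targets=[[0,0,0,0,0,0,37],[0,0,0,0,0,0,42],[0,0,0,0,0,0,50],[0,0,0,0,0,0,60],[0,0,0,0,0,-0.4,66],[0,0,0,0,0,-1.2,70],[0,0,0,0,0,-2.2,70],[0,0,0,0,0,-3.1,70]])

```text
time_s: 19.05
tool_pos: [0.6456, 0.0889, 0.1135]
ee_rot: [-3.142, 0.0, 1.571]
force: [0.4, 0.2, -0.5]
gripper_width: 0.0702
grasp_force: 0.0
```

Emit:
send_rows(targets=[[0,0,0,0.5,-0.8,-0.6,70],[0,0,0,1,-1.8,-1,70],[0,0,0,2,-2.8,-1,70],[0,0,0,3,-3.8,-1,70],[0,0,0,4,-4.6,-1,70],[0,0,0,5,-5.2,-1,70],[0,0,0,6,-5.6,-1,70],[0,0,0,7,-6,-1,70]])

```text
time_s: 19.72
tool_pos: [0.4646, 0.3006, 0.1429]
ee_rot: [3.141, -0.001, 1.571]
force: [0.8, 1.0, -0.5]
gripper_width: 0.07
grasp_force: 0.0
```

Emit:
send_rows(targets=[[0,0,0,1,0,0,70],[0,0,0,2,0,0,70],[0,0,0,3,0,0,70],[0,0,0,3,0,0,70],[0,0,0,3,0,0,70],[0,0,0,3,0,0,70]])

```text
time_s: 20.22
tool_pos: [0.4658, 0.3882, 0.142]
ee_rot: [3.141, 0.001, 1.571]
force: [0.2, -0.2, 0.0]
gripper_width: 0.07
grasp_force: 0.0
```

```bash
python3 chk.py; python3 -c "
from h import *
c,W=cam('scene'); cv2.imwrite('pics/s9.png',c['img'][:,:,::-1])"
```

```text
choke 388 [   1.6 -118.9] [44.2 43. ] 28.2 0.0378
heat 291 [  1.8 -39.9] [40.  41.8] 89.9 0.0463
trans 347 [ 1.3 40.4] [39.9 48. ] 2.1 0.0546
cap 297 [  1. 121.] [33.5 33.7] 46.9 0.0631
```

View pics/s9.png

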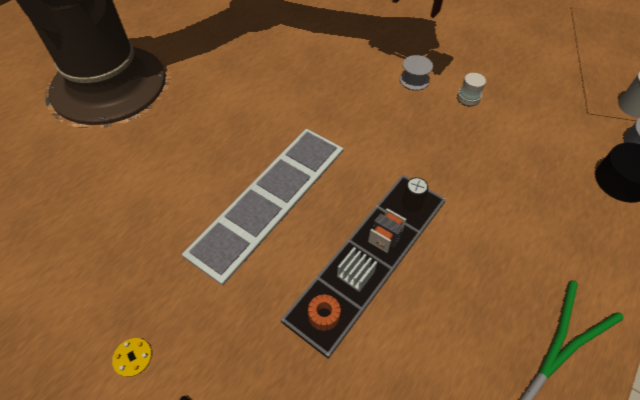

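All four stand upright in the black rack in reversed order: choke (324,312), heatsink (357,268), transformer (387,230), cap (417,190). Each is within about 2 mm of its pocket centre.

```bash
python3 -c "
from h import *
print(job.finish_job())"
```

```text
the job is handed in; nothing more can be done
None
```

I moved all four parts to the black rack in reversed order and handed the job in. A last camera check showed each one upright and within about 2 mm of its pocket centre, after about 20 s of the 109 s allowed; the judge's verdict was not reported.

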